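# Swing down the blue dye-cupboard flap with the hook pole

### The arm

A 7-joint arm with a two-finger parallel gripper is mounted at the origin on the work surface. World frame = base frame: x ahead of the robot, y to its left, z up, the work surface at z = 0. Lengths are in m, angles in rad, forces in N, time in s.
With the tool pointing down it reaches from about 0.4 to 0.85 m from the base axis. Payload 10.4 kg.
Tool frame: the origin (TCP) lies midway between the tips of the shut fingers; the grasp point (between the pads) lies 19 mm behind it; z points along the fingers, y is the line along which they close (so a half turn about z gives the same grasp; the last joint's range is limited). The gripper opens to 87 mm and grips with 3 to 60 N. Pads are 19 mm wide; open, the fingers measure 117 mm over their backs; the gripper's body (75 mm by 190 mm) begins 51 mm behind the grasp point.
Start: joints at [1.269, 0.332, -0.065, 1.46, 0.022, 1.35, -0.088], TCP at [0.172, -0.601, 0.223] pointing down, gripper open.
Joint ranges: [-2.6, 2.6], [-0.5, 2.12], [-1.47, 1.34], [0.16, 2.42], [-1.27, 4.41], [0.06, 2.06], [-2.6, 2.6]. Speed limits (rad/s): [2.22, 2.22, 2.79, 2.79, 3.14, 3.14, 3.14].

### API

Orientations are given as a unit quaternion [x, y, z, w].
In Python, from bench import r gives the robot as it stands.
- The arm moves only by the tool arm_command, never from a script. Its argument "moves" is one flat list of numbers, 4 for each row, row after row: the shift along the tool's x, y, z in cm, then the turn about the tool's z in degrees. A call has 1 to 12 rows; each row shifts and turns the commanded pose from where the row before left it, along the tool's axes as they then stand; what a row does not reach is not made up. A row lasts 1/12 s, in which the tool goes at most 41.7 mm and 7.16 degrees, less where a joint would pass 70% of its speed; a pose out of reach is approached as far as the arm can. A call with a gripper value outside its range is refused whole. "fingers" is the opening in per cent of the stroke, from 0 (shut) to 100 (fully open), set as the call begins (left out, the last holds). The fingers move at their own pace and stop on an object; "squeeze" is the grip in N (left out, the last holds). Time passes only in rows, so rows that do not move let the fingers close. It gives the time, the measured TCP pose, the force, the opening and the grip force at its end, in the units of the state.
- r.read_state(): the state, without advancing time (a new reading comes with each control period).
- r.camera(name): name is "side" or "top"; returns the picture (384x512x3 uint8, red, green, blue); there is no depth.
- r.camera_info(name): a dict with "fx", "fy", "cx", "cy" (pixels), "origin" and "attitude" of the camera in the world. Camera axes: x right, y up, looking along -z (the intrinsics and any distortion apply to the point x, -y, -z); pixel columns grow to the right and rows downward; lengths in m; the calibration is good to about 2 mm. A picture is of the moment at which its call begins. camera_info takes no time and is no camera call.
- r.close_job(): hands the job in; it is judged then, once.
The state is a dict: "time": time; "joint_positions": joint angles; "joint_vel": joint speeds; "joint_torque": joint torques, N m; "ee_pos": TCP position; "eef_rot": TCP orientation; "ft_force": force on the tool from outside, world axes, zero at the start; "torque": the same for the moment, N m; "width": finger opening in m; "grip_force": force on a finger pad.
Only numpy, scipy, OpenCV 4.12 (cv2) and the standard library are available. Lean on these libraries where they do the work, as an engineer would, in place of code of your own. Each camera call takes 0.05 s, during which the arm holds its last target. There are 200 camera calls.

### The job

Pick up the hook pole from the bench, put its side pin through the eye of the blue cupboard's flap and with it swing the flap fully down without slamming it; never touch that flap with the robot itself. Then unhook the pole and lay it in the two forks of its yellow rest. Leave the red flap shut and do not knock over or push about the tins, jar, bowl and brush.

Things in the scene. Friction and masses are not known exactly. Their poses are not given: they have to be found in the camera images.
- pole: hook pole, 200 mm long, 0.14 kg, loose, starts lying flat on the bench. Body x axis runs along it from handle to hook. Square wooden handle 120 x 24 x 24 mm (x from -110 to +10 mm), then a bare steel rod 8 mm thick to x = +86 mm, where a side pin, 8 mm thick, leaves at a right angle towards +y, ending 48 mm from the rod's axis. Origin on the underside (12 mm below the axis of handle, rod and pin, which all lie in one plane), z up as it lies.
- handle (a point): middle of the pole's wooden handle, on its axis (60 mm from either end of the handle, 136 mm behind the pin along the pole); axes as the pole's
- hook (a point): middle of the pole's side pin, 24 mm to the +y side of the rod's axis; axes as the pole's (the pin runs along y, its free end 24 mm further towards +y)
- rest: forked rest for the pole, fixed: a dark base 140 x 80 x 10 mm with two yellow forks, 45 mm before and behind its middle along its x axis, each 12 mm thick. Each fork is a slot 42 mm wide with its floor 50 mm above the bench and prongs up to 74 mm, slots in line along x. The space between the forks is open (78 mm). Origin in the middle of the underside, z up.
- seat (a point): where the middle of the pole's handle (point handle) comes to lie in the rest: between the forks, 62 mm above the bench; x along the slots. Either way round is right.
- cupboard_blue: small raised dye cupboard with blue roof and blue front flap, fixed: 120 mm deep (x), 190 mm wide (y), 305 mm high, on four 150 mm legs; origin in the middle of its footprint, front faces its -x, z up. It stands left or right of the red one.
- hinge_blue (a point): middle of the blue flap's hinge line, at the lower front edge of the cupboard, 160 mm above the bench; axes as the cupboard's, the hinge runs along y
- flap_blue (a joint): blue flap's angle, rad: 0 = upright and shut, grows as its top swings out (-x of the cupboard) and down, 1.55 = fully down, level, at its stop. Starts 0 to 0.3. Flap 170 mm wide (y), 128 mm tall from the hinge, 10 mm thick, 0.15 kg; a friction stay (about 0.15 N m) holds it wherever it is left.
- eye_blue (a point): centre of the brass ring eye on the blue flap's outer face: 105 mm from the hinge line towards the flap's free edge and 32 mm in front of the hinge plane (22 mm off the outer face). The hole runs along the cupboard's y axis and is 30 mm wide (27 mm across flats); the ring's wire is 6 mm thick and it stands upright, edge-on to the robot. Moves with the flap; at fully down it hangs under the flap. z of this frame runs from the hinge to the free edge.
- cupboard_red: the other dye cupboard, just alike but with red roof and flap; to be left alone
- flap_red (a joint): red flap's angle, rad: starts at 0 = shut; moves as the blue one's
- tin_green: bystander, loose: bright steel dye tin, green dye, beside the pole, 66 mm across, 85 mm tall; origin at the centre of its underside, z up
- tin_purple: bystander, loose: aluminium dye tin, red-purple dye, beside the pole, 66 mm across, 85 mm tall; origin at the centre of its underside, z up
- tin_orange: bystander, loose: bright steel dye tin, orange dye, mid bench, 72 mm across, 70 mm tall; origin at the centre of its underside, z up
- tin_black: bystander, loose: dark steel tin, beside the rest, 66 mm across, 85 mm tall; origin at the centre of its underside, z up
- jar: bystander, loose: squat amber glass jar with a white cap, beside the rest, 72 mm across, 85 mm tall; origin at the centre of its underside, z up
- bowl: bystander, loose: blue ceramic bowl, mid bench, 100 mm across, 50 mm tall; origin at the centre of its underside, z up
- brush: bystander, loose: wooden scrubbing brush 70 x 130 mm, 40 mm tall, on the bench under the red cupboard's front; origin at the centre of its underside
Not all that is in view belongs to the job. There is more than one size of the pole; the job needs the largest.

How it is judged:
By the outcome, as a careful person would: the job done as asked, in the order asked, and still so for the second after the job is handed in, with the robot touching nothing.
It also fails if it takes over 59 s, if anything falls off the work surface, if the arm or the gripper's body presses on something with over 40 N, if the wrist force passes 120 N, or if a joint passes its speed limit or range.

## Working session

There is one attempt and no reset: what is moved stays moved. The work goes in short steps, Python scripts to look and compute and a tool call to move; the robot and the scene stay as the last step left them, time stands still between calls to the robot, and variables do not carry over. Pictures are saved under pics/ and viewed, at most 12 in all, crops included, and the job is handed in when it is done.

Besides the shell and the picture viewer there is one more tool, called after ">>>" in YAML: its name, and indented under it one key for each argument. arm_command: Moves the arm, as the interface text tells. Its arguments: {"type":"object","properties":{"moves":{"type":"array"},"fingers":{"type":"number"},"squeeze":{"type":"number"}},"required":["moves"]}

```bash
mkdir -p pics; ls
python3 - <<'E'
from bench import r
import cv2
for n in("side","top"):
    cv2.imwrite(f"pics/{n}0.png",cv2.resize(r.camera(n)[:,:,::-1],(800,600),interpolation=cv2.INTER_CUBIC)); print(n,r.camera_info(n))
s=r.read_state(); print(s)
E
```

```text
pics
side {'fx': 399.1871545994411, 'fy': 399.1871545994411, 'cx': 252.64273993676042, 'cy': 196.5233105051309, 'origin': array([ 0.26573196, -0.71931623,  1.18864843]), 'attitude': array([ 0.30543565, -0.05109302, -0.13675942,  0.94095453])}
top {'fx': 379.45117934857115, 'fy': 379.45117934857115, 'cx': 248.14738933100193, 'cy': 190.34501286157166, 'origin': array([ 0.33681063, -0.01411767,  1.45974914]), 'attitude': array([ 0.04171487, -0.03861322, -0.70065304,  0.71123429])}
{'time': 0.1, 'joint_positions': array([ 1.26938595,  0.33283086, -0.0646616 ,  1.46084628,  0.02161457,
        1.34986147, -0.08849414]), 'joint_vel': array([-0.00080576, -0.00016486,  0.00054861, -0.0040117 ,  0.000974  ,
       -0.00080324,  0.00022363]), 'joint_torque': array([ 2.25520758e-03, -6.24549866e+01,  2.52360088e-02, -3.90717030e+01,
       -6.14616042e-02,  3.66720767e-02,  1.60179104e-05]), 'ee_pos': array([ 0.1718881 , -0.60055712,  0.22182482]), 'eef_rot': array([ 9.90299203e-01,  1.38949981e-01, -1.26653481e-04, -6.12280128e-04]), 'ft_force': array([0.73614242, 0.06535045, 0.32735208]), 'torque': array([0.03320042, 0.03112049, 0.02626665]), 'grip_force': 0.0, 'width': 0.08682429021036955}
```

View pics/top0.png

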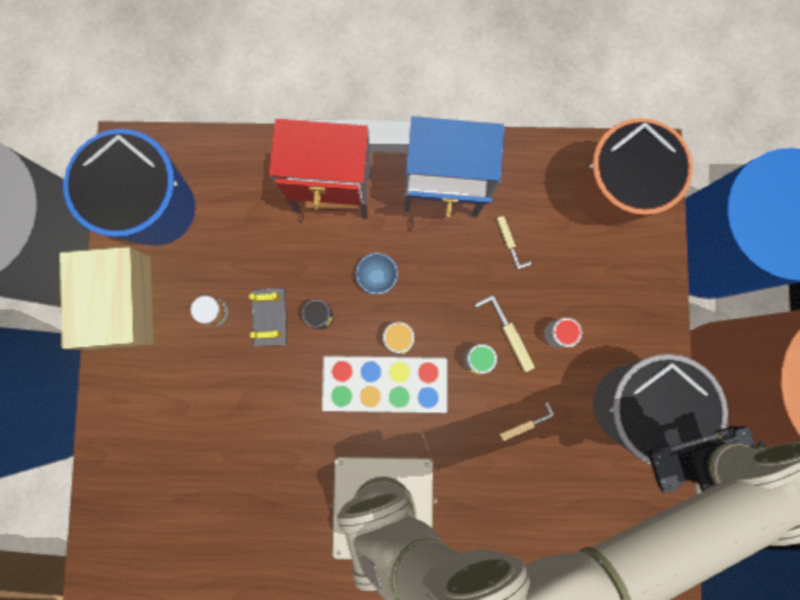

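View pics/side0.png

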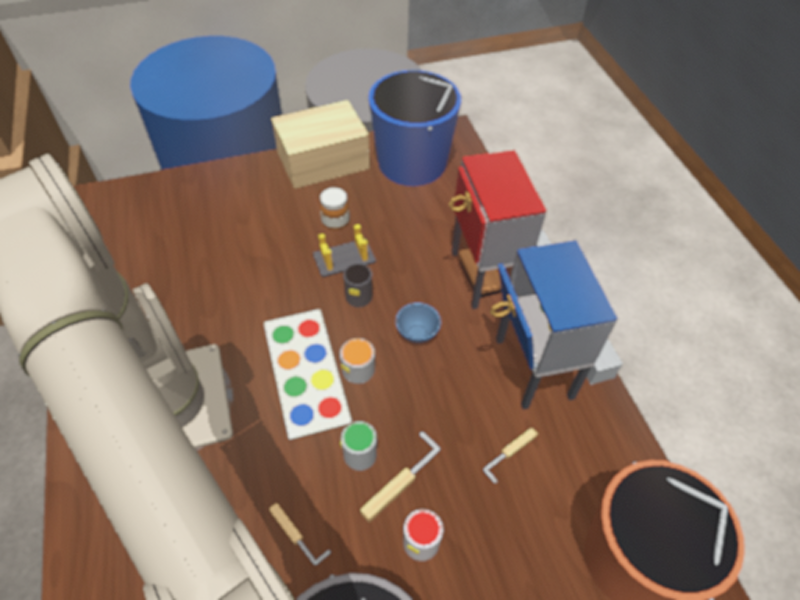

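Top view (800x600): the hook poles are a small one at (515,243), a small one at (527,422), and the largest at (478-532, 298-370), which lies between the green tin (482,358) and the purple tin (567,332). The blue cupboard is at (455,150) with its eye at (450,207), and the rest is at (268,317) between the jar and the black tin. The largest pole is the one needed. I'll confirm it in a crop and measure it.

```bash
cat > h.py <<'E'
import numpy as np, cv2
from scipy.spatial.transform import Rotation as R
from scipy.optimize import least_squares
try:
    from bench import r
    I={n:r.camera_info(n) for n in("side","top")}
except Exception: pass
def proj(n,P):
    c=I[n]; p=R.from_quat(c["attitude"]).inv().apply(np.atleast_2d(P)-c["origin"])
    return np.c_[c["cx"]+c["fx"]*p[:,0]/-p[:,2], c["cy"]+c["fy"]*-p[:,1]/-p[:,2]]
def ray(n,uv):
    c=I[n]; uv=np.atleast_2d(uv).astype(float)
    return c["origin"],R.from_quat(c["attitude"]).apply(np.c_[(uv[:,0]-c["cx"])/c["fx"],-(uv[:,1]-c["cy"])/c["fy"],-np.ones(len(uv))])
def onz(n,uv,z):
    o,d=ray(n,uv); return o+d*((z-o[2])/d[:,2])[:,None]
def tri(uvs,uvt):
    f=lambda P:np.r_[(proj("side",P)-uvs)[0],(proj("top",P)-uvt)[0]]
    s=least_squares(f,[.5,0,.1]); return s.x,s.fun
def crop(n,img,x0,y0,w,h,k,name):
    cv2.imwrite("pics/"+name,cv2.resize(img[y0:y0+h,x0:x0+w,::-1],(w*k,h*k),interpolation=cv2.INTER_CUBIC))
E
python3 - <<'E'
from h import *
t=r.camera("top"); s=r.camera("side")
np.savez("im0.npz",t=t,s=s)
a=cv2.resize(t[180:250,290:390,::-1],(400,280),interpolation=cv2.INTER_CUBIC)   # pole top k4
b=cv2.resize(s[265:345,220:300,::-1],(320,320),interpolation=cv2.INTER_CUBIC)   # pole side k4
c=cv2.resize(t[70:145,165:330,::-1],(660,300),interpolation=cv2.INTER_CUBIC) # cupboards
C=np.zeros((600,800,3),np.uint8); C[:280,:400]=a; C[:280,420:740]=b[:280]; C[290:590,:660]=c
cv2.imwrite("pics/c1.png",C)
C=np.zeros((600,800,3),np.uint8)
C[:440,:360]=cv2.resize(s[150:260,280:370,::-1],(360,440),interpolation=cv2.INTER_CUBIC)
C[:240,380:780]=cv2.resize(t[175:235,120:220,::-1],(400,240),interpolation=cv2.INTER_CUBIC)
C[250:590,380:620]=cv2.resize(s[115:200,195:255,::-1],(240,340),interpolation=cv2.INTER_CUBIC)
cv2.imwrite("pics/c2.png",C)
E
```

```text
(no output)
```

View pics/c1.png

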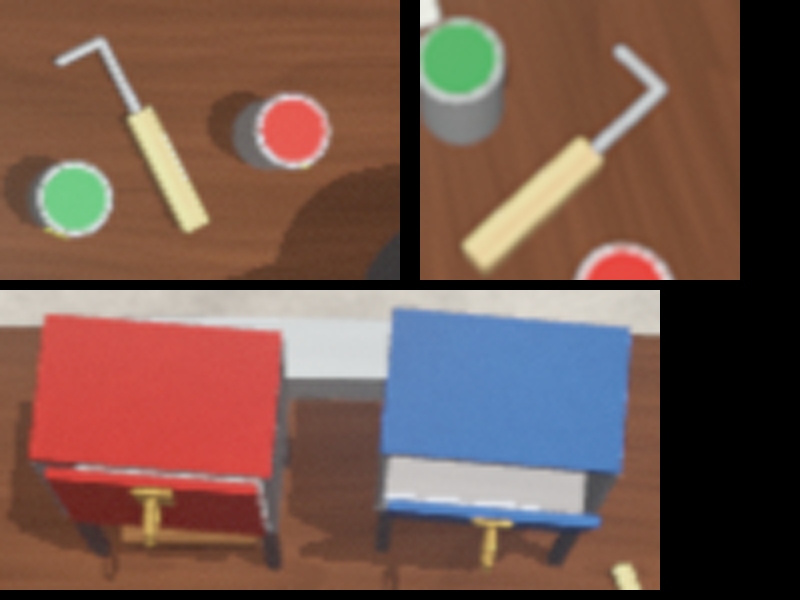

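View pics/c2.png

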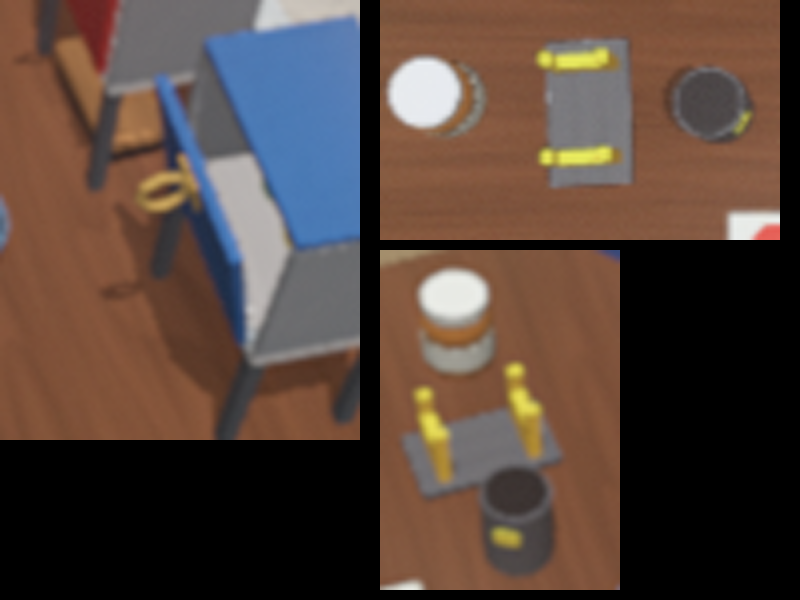

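```bash
cat > m1.py <<'E'
from h import *
d=np.load("im0.npz"); T,S=d["t"],d["s"]
q=lambda X,x0:(np.array(X,float)+.5)/4-.5+np.array(x0)
# pole
def wood(im,x0,y0,w,h):
    a=im[y0:y0+h,x0:x0+w].astype(int); m=((a[...,0]>170)&(a[...,1]>150)&(a[...,2]>90)&(a[...,0]-a[...,2]>35)).astype(np.uint8)
    n,l,st,c=cv2.connectedComponentsWithStats(m); k=1+np.argmax(st[1:,4]); return c[k]+[x0,y0],st[k,4]
ct,at=wood(T,310,200,40,45); cs,as_=wood(S,225,290,55,50); print(ct,at,cs,as_)
def hullc(n,P):
    h=cv2.convexHull(proj(n,P).astype(np.float32)*16); m=cv2.moments(h); return np.array([m['m10'],m['m01']])/m['m00']/16
box=np.array([[x,y,z] for x in(-.11,.01) for y in(-.012,.012) for z in(0,.024)])
def W(p,L): c,s=np.cos(p[2]),np.sin(p[2]); L=np.atleast_2d(L); return np.c_[p[0]+c*L[:,0]-s*L[:,1],p[1]+s*L[:,0]+c*L[:,1],L[:,2]]
kp=np.array([[.086,0,.012],[.086,.048,.012]])
obsT=q([[101,41],[59,62]],[290,180]); obsS=q([[244,90],[199,49]],[220,265])
def f(p): return np.r_[(proj("top",W(p,kp))-obsT).ravel(),(proj("side",W(p,kp))-obsS).ravel(),hullc("top",W(p,box))-ct,hullc("side",W(p,box))-cs]
s=least_squares(f,[.35,-.2,.4]); print("pole",s.x,np.degrees(s.x[2]),"res",s.fun.round(1)); pole=s.x
H=W(pole,[-.05,0,.012])[0]; print("handle",H)
def tin(c,z=.085):
    P=onz("top",c,z)[0]; c_,s_=np.cos(pole[2]),np.sin(pole[2]); dd=P-H; return P,"in pole axes rel handle",dd[0]*c_+dd[1]*s_,-dd[0]*s_+dd[1]*c_
print("green",tin(q([75,199],[290,180]))); print("purple",tin(q([293,131],[290,180])))
# cupboard roof
roof=onz("top",q([[394,20],[631,38],[621,182],[381,164]],[165,70]),.305)
print("roof",roof.round(3),[np.linalg.norm(roof[i]-roof[i-1]).round(3) for i in range(4)])
ys=roof[0]+roof[3]-roof[1]-roof[2]; print("cup yaw deg",np.degrees(np.arctan2(-ys[0],ys[1])),"c",roof.mean(0))
print("eye",tri(q([162,190],[280,150])[None][0],q([489,253],[165,70])))
base=onz("top",q([[168,43],[250,39],[252,183],[172,187]],[120,175]),.01)
print("base",base.round(3),[np.linalg.norm(base[i]-base[i-1]).round(3) for i in range(4)],base.mean(0)); a=base[0]+base[1]-base[2]-base[3]; print("rest yaw",np.degrees(np.arctan2(a[1],a[0])))
fk=onz("top",q([[167,60],[226,57],[167,158],[227,155]],[120,175]),.074); print("forks",fk.round(3),fk.mean(0))
a=fk[0]+fk[1]-fk[2]-fk[3]; print("yaw",np.degrees(np.arctan2(a[1],a[0])),np.linalg.norm(a)/2)
print("blacktin",onz("top",q([328,103],[120,175]),.085),"jar",onz("top",q([45,93],[120,175]),.085))
E
python3 m1.py
```

```text
[331.68859649 221.98245614] 228 [247.48907104 315.38797814] 366
pole [ 0.43089284 -0.30056155  0.44805431] 25.671621072919418 res [ 0.2 -0.2 -0.6 -0.2 -0.6  0.1  0.1 -0.2 -0.8  0.1  0.   0.8]
handle [ 0.38582825 -0.32222219  0.012     ]
green (array([ 0.35541145, -0.22596222,  0.085     ]), 'in pole axes rel handle', np.float64(0.014286632499339782), np.float64(0.09993525702735709))
purple (array([ 0.41960571, -0.42322091,  0.085     ]), 'in pole axes rel handle', np.float64(-0.013310584486625223), np.float64(-0.10566213524044613))
roof [[ 0.839 -0.05   0.305]
 [ 0.827 -0.238  0.305]
 [ 0.709 -0.229  0.305]
 [ 0.721 -0.041  0.305]] [np.float64(0.118), np.float64(0.188), np.float64(0.118), np.float64(0.188)]
cup yaw deg -3.6841462780605108 c [ 0.77380435 -0.13942625  0.305     ]
eye (array([ 0.66115973, -0.13005136,  0.25781815]), array([ 0.59869158, -0.1360224 , -0.14882476,  0.67219851]))
base [[0.517 0.327 0.01 ]
 [0.522 0.248 0.01 ]
 [0.383 0.242 0.01 ]
 [0.378 0.318 0.01 ]] [np.float64(0.139), np.float64(0.079), np.float64(0.139), np.float64(0.076)] [0.4499822  0.28374089 0.01      ]
rest yaw 3.3610265926395693
forks [[0.493 0.312 0.074]
 [0.496 0.258 0.074]
 [0.403 0.309 0.074]
 [0.406 0.254 0.074]] [0.44965897 0.2833805  0.074     ]
yaw 2.52146523038806 0.09014136158218686
blacktin [[0.45447998 0.1617523  0.085     ]] jar [[0.45977821 0.41979622 0.085     ]]
```

>>> arm_command:
  moves: [0, 0, -3.3, -3.3, 0, 0, -3.3, -3.3, 0, 0, -3.3, -3.1]
  fingers: 100

```text
time: 0.45
ee_pos: [0.1718, -0.6004, 0.3223]
eef_rot: [0.975, 0.224, -0.0, -0.001]
ft_force: [-0.2, -0.7, 0.1]
width: 0.0863
grip_force: 0.0
```

```bash
cat >> h.py <<'E'
def st(): 
    s=r.read_state(); M=R.from_quat(s["eef_rot"]).as_matrix(); return s,M
def plan(target,yaw=None):
    s,M=st(); d=M.T@(np.array(target)-s["ee_pos"])*100; th=np.degrees(np.arctan2(M[1,0],M[0,0]))
    print("t",round(s["time"],2),"pos",s["ee_pos"].round(4),"yaw",th.round(2),"tilt",M[:,2].round(3),"w",round(s["width"],4),"g",round(s["grip_force"],1),"F",s["ft_force"].round(1))
    print("shift cm",d.round(2),"turn",None if yaw is None else round(th-yaw,2))
E
python3 -c "
from h import *
plan([.4714,-.2810,.321],25.7)"
```

```text
t 0.45 pos [ 0.1718 -0.6004  0.3223] yaw 25.84 tilt [-0.     0.001 -1.   ] w 0.0863 g 0.0 F [-0.2 -0.7  0.1]
shift cm [ 40.88 -15.69   0.16] turn 0.14
```

>>> arm_command:
  moves: [3.7, -1.42, 0, 0, 3.7, -1.42, 0, 0, 3.7, -1.42, 0, 0, 3.7, -1.42, 0, 0, 3.7, -1.42, 0, 0, 3.7, -1.42, 0, 0, 3.7, -1.42, 0, 0, 3.7, -1.42, 0, 0, 3.7, -1.42, 0, 0, 3.7, -1.42, 0, 0, 3.7, -1.42, 0, 0, 0, 0, 4, 0]

```text
time: 1.45
ee_pos: [0.4793, -0.2769, 0.2879]
eef_rot: [0.974, 0.227, 0.006, 0.003]
ft_force: [2.0, 0.6, 0.7]
width: 0.087
grip_force: 0.0
```

```bash
python3 -c "
from h import *
plan([.4714,-.2810,.004],25.7)"
```

```text
t 1.45 pos [ 0.4793 -0.2769  0.2879] yaw 26.3 tilt [ 0.012 -0.003 -1.   ] w 0.087 g 0.0 F [2.  0.6 0.7]
shift cm [-1.17 -0.2  28.38] turn 0.6
```

>>> arm_command:
  moves: [0, 0, 4, 0, 0, 0, 4, 0, 0, 0, 4, 0, 0, 0, 4, 0, 0, 0, 2, 0, 0, 0, 1, 0, 0, 0, 0, 0]

```text
time: 2.03
ee_pos: [0.47, -0.2831, 0.0895]
eef_rot: [0.975, 0.222, -0.001, -0.001]
ft_force: [0.3, 0.2, 0.8]
width: 0.0871
grip_force: 0.0
```

```bash
python3 -c "
from h import *
plan([.4714,-.2810,.004],25.7)"
```

```text
t 2.03 pos [ 0.47   -0.2831  0.0895] yaw 25.67 tilt [-0.003  0.002 -1.   ] w 0.0871 g 0.0 F [0.3 0.2 0.8]
shift cm [ 0.23 -0.11  8.55] turn -0.03
```

>>> arm_command:
  moves: [0.2, -0.1, 3, 0, 0, 0, 3, 0, 0, 0, 1.5, 0, 0, 0, 0.8, 0, 0, 0, 0.2, 0, 0, 0, 0, 0]

```text
time: 2.53
ee_pos: [0.4735, -0.2825, 0.0079]
eef_rot: [0.975, 0.222, 0.001, 0.001]
ft_force: [-0.6, 0.9, 0.2]
width: 0.0868
grip_force: 0.0
```

>>> arm_command:
  moves: [0, 0, 0, 0, 0, 0, 0, 0, 0, 0, 0, 0, 0, 0, 0, 0, 0, 0, 0, 0, 0, 0, 0, 0]
  fingers: 0
  squeeze: 30

```text
time: 3.03
ee_pos: [0.4726, -0.2821, 0.0068]
eef_rot: [0.975, 0.222, 0.0, 0.0]
ft_force: [-0.4, -0.4, 0.1]
width: 0.0548
grip_force: 0.0
```

```bash
python3 -c "
from h import *
plan([.4714,-.2810,.004],25.7)"
```

```text
t 3.03 pos [ 0.4726 -0.2821  0.0068] yaw 25.67 tilt [ 0. -0. -1.] w 0.0548 g 0.0 F [-0.4 -0.4  0.1]
shift cm [-0.06 -0.15  0.28] turn -0.03
```

>>> arm_command:
  moves: [0, 0, 0.2, 0, 0, 0, 0, 0, 0, 0, 0, 0, 0, 0, 0, 0, 0, 0, 0, 0, 0, 0, 0, 0, 0, 0, 0, 0, 0, 0, 0, 0, 0, 0, 0, 0, 0, 0, 0, 0]

```text
time: 3.87
ee_pos: [0.4725, -0.2819, 0.0046]
eef_rot: [0.975, 0.222, 0.0, -0.0]
ft_force: [-0.5, 0.5, 0.4]
width: 0.0071
grip_force: 30.0
```

>>> arm_command:
  moves: [0.5, 0, 0, 0, 1.5, 0, 0, 0, 2, 0, 0, 0, 2, 0, 0, 0, 2, 0, 0, 0, 1.5, 0, 0, 0, 0.7, 0, 0, 0, 0.3, 0, 0, 0, 0, 0, 0, 0]

```text
time: 4.62
ee_pos: [0.5679, -0.2358, 0.0046]
eef_rot: [0.975, 0.223, 0.0, -0.0]
ft_force: [1.6, -0.8, -0.2]
width: 0.007
grip_force: 30.0
```

>>> arm_command:
  moves: [0, 0, 0, 0, 0, 0, 0, 0, 0, 0, 0, 0, 0, 0, 0, 0, 0, 0, 0, 0, 0, 0, 0, 0]
  fingers: 45

```text
time: 5.12
ee_pos: [0.567, -0.2368, 0.0046]
eef_rot: [0.975, 0.222, -0.0, 0.0]
ft_force: [-0.5, 0.0, 0.0]
width: 0.0356
grip_force: 0.0
```

```bash
python3 -c "
from h import *
plan([.4714,-.2810,.004],25.7)
np.savez('im1.npz',t=r.camera('top'),s=r.camera('side'))
d=np.load('im1.npz')
C=np.zeros((600,800,3),np.uint8)
C[:400,:400]=cv2.resize(d['t'][130:230,280:380,::-1],(400,400),interpolation=cv2.INTER_CUBIC)
C[:400,400:800]=cv2.resize(d['s'][230:330,220:320,::-1],(400,400),interpolation=cv2.INTER_CUBIC)
cv2.imwrite('pics/c3.png',C)
"
```

```text
t 5.12 pos [ 0.567  -0.2368  0.0046] yaw 25.65 tilt [ 0. -0. -1.] w 0.0356 g 0.0 F [-0.5  0.   0. ]
shift cm [-10.53  -0.15   0.06] turn -0.05
```

View pics/c3.png

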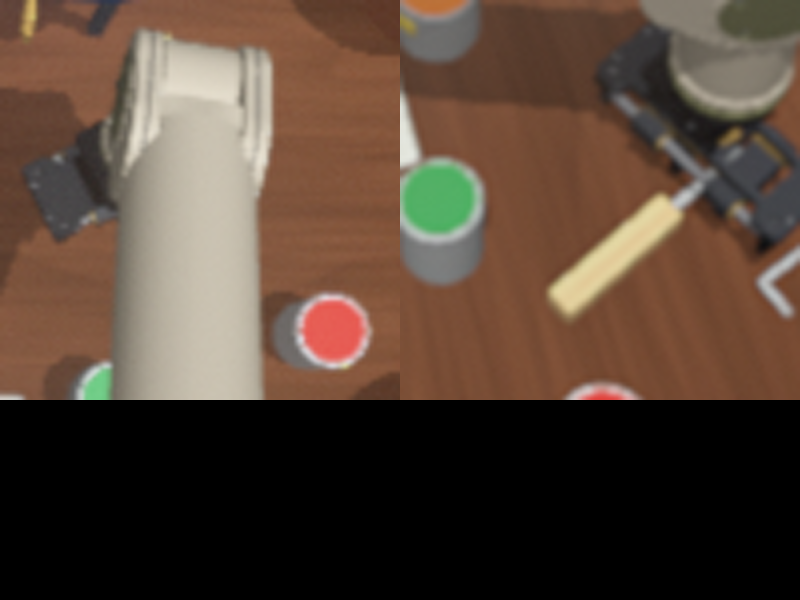

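The pole slid about 10 cm forward, clear of the tins. In the side crop the handle runs from (568,305) to (668,203). Next I measure the handle.

```bash
cat > m2.py <<'E'
from h import *
S=np.load("im1.npz")["s"]; x0,y0=250,270
a=S[y0:y0+45,x0:x0+42].astype(int); m=((a[...,0]>170)&(a[...,1]>150)&(a[...,2]>90)&(a[...,0]-a[...,2]>35)).astype(np.uint8)
n,l,s_,c=cv2.connectedComponentsWithStats(m); k=1+np.argmax(s_[1:,4]); M=(l==k).astype(np.uint8)
def ms(mo): return np.array([mo['m10']/mo['m00'],mo['m01']/mo['m00'],.5*np.arctan2(2*mo['mu11'],mo['mu20']-mo['mu02'])*20])
o=ms(cv2.moments(M,True))+[x0,y0,0]
box=np.array([[x,y,z] for x in(-.06,.06) for y in(-.012,.012) for z in(0,.024)])
def f(p):
    c,s=np.cos(p[2]),np.sin(p[2]); P=np.c_[p[0]+c*box[:,0]-s*box[:,1],p[1]+s*box[:,0]+c*box[:,1],box[:,2]]
    h=cv2.convexHull((proj("side",P)*16).astype(np.float32)); q=ms(cv2.moments(h)); q[:2]/=16; return q-o
s=least_squares(f,[.48,-.277,.448],diff_step=1e-4); print("area",s_[k,4],"handle",s.x,np.degrees(s.x[2]),s.fun)
E
python3 m2.py; python3 -c "
from h import *
plan([.48,-.277,.004],25.7)"
```

```text
area 323 handle [ 0.48254013 -0.27548875  0.43562483] 24.95946403455917 [-2.07234024e-06  5.61021864e-07  1.46830859e-06]
t 5.22 pos [ 0.5671 -0.2366  0.0046] yaw 25.66 tilt [ 0. -0. -1.] w 0.0381 g 0.0 F [0.4 0.3 0.2]
shift cm [-9.6  -0.13  0.06] turn -0.04
```

>>> arm_command:
  moves: [0, 0, -3, 0, 0, 0, -1.5, 0, -2.5, 0, 0, 0, -3, -0.1, 0, 0, -2.5, -0.1, 0, 0, -1.4, 0, 0, 0, 0, 0, 0, 0, 0, 0, 1.5, 0, 0, 0, 2, 0, 0, 0, 0.9, 0, 0, 0, 0, 0]
  fingers: 60

```text
time: 6.13
ee_pos: [0.4811, -0.2741, 0.0036]
eef_rot: [0.975, 0.223, -0.001, -0.001]
ft_force: [-0.3, 1.0, 0.1]
width: 0.0516
grip_force: 0.0
```

```bash
python3 -c "
from h import *
plan([.481,-.276,.0035],25.5)"
```

```text
t 6.13 pos [ 0.4811 -0.2741  0.0036] yaw 25.74 tilt [-0.003  0.002 -1.   ] w 0.0516 g 0.0 F [-0.3  1.   0.1]
shift cm [-0.09  0.17  0.01] turn 0.24
```

>>> arm_command:
  moves: [0, 0.1, 0, 0, 0, 0, 0, 0, 0, 0, 0, 0, 0, 0, 0, 0, 0, 0, 0, 0, 0, 0, 0, 0, 0, 0, 0, 0, 0, 0, 0, 0, 0, 0, 0, 0]
  fingers: 0
  squeeze: 60

```text
time: 6.88
ee_pos: [0.4823, -0.2765, 0.006]
eef_rot: [0.975, 0.222, 0.0, 0.0]
ft_force: [-1.3, 1.4, 5.8]
width: 0.0233
grip_force: 60.0
```

```bash
python3 -c "
from h import *
plan([.481,-.276,.0035],25.5)"
```

```text
t 6.88 pos [ 0.4823 -0.2765  0.006 ] yaw 25.67 tilt [ 0.001 -0.    -1.   ] w 0.0233 g 60.0 F [-1.3  1.4  5.8]
shift cm [-0.1  -0.1   0.25] turn 0.17
```

>>> arm_command:
  moves: [0, 0, -1.5, 0, 0, 0, -3, 0, 0, 0, -3.5, 4.2, 0, 0, -3.5, 4.2, 0, 0, -3.5, 4.2, 0, 0, -3.5, 4.2, 0, 0, -3, 4.2, 0, 0, -2, 4.2, 0, 0, -1, 4.2, 0, 0, 0, 0]

```text
time: 7.72
ee_pos: [0.4828, -0.2767, 0.2529]
eef_rot: [0.999, -0.034, 0.002, 0.001]
ft_force: [0.7, 0.3, -1.2]
width: 0.0235
grip_force: 60.0
```

```bash
python3 -c "
from h import *
plan([.521,-.191,.251],-3.7)"
```

```text
t 7.72 pos [ 0.4828 -0.2767  0.2529] yaw -3.93 tilt [ 0.003 -0.002 -1.   ] w 0.0235 g 60.0 F [ 0.7  0.3 -1.2]
shift cm [ 3.22 -8.81  0.19] turn -0.23
```

Now I go to the pre-insert pose and look.

>>> arm_command:
  moves: [0.8, -2.2, 0, 0, 0.8, -2.2, 0, 0, 0.8, -2.2, 0, 0, 0.6, -1.5, 0, 0, 0.2, -0.7, 0, 0, 0, 0, 0, 0, 0, 0, 0, 0]

```text
time: 8.3
ee_pos: [0.519, -0.1913, 0.2497]
eef_rot: [0.999, -0.032, -0.001, 0.0]
ft_force: [0.0, -1.0, -1.1]
width: 0.0235
grip_force: 60.0
```

```bash
python3 -c "
from h import *
plan([.521,-.191,.251],-3.7)
np.savez('im2.npz',t=r.camera('top'),s=r.camera('side'))
d=np.load('im2.npz')
C=np.zeros((600,800,3),np.uint8)
C[:400,:400]=cv2.resize(d['t'][90:170,260:340,::-1],(400,400),interpolation=cv2.INTER_CUBIC)
C[:480,400:800]=cv2.resize(d['s'][174:270,290:370,::-1],(400,480),interpolation=cv2.INTER_CUBIC)
cv2.imwrite('pics/c4.png',C)
s,M=st()
P=s['ee_pos']+(M@np.array([[.136,0,-.006],[.136,-.048,-.006]]).T).T
print(proj('top',P),proj('side',P))
"
```

```text
t 8.3 pos [ 0.519  -0.1913  0.2497] yaw -3.67 tilt [-0.001 -0.    -1.   ] w 0.0235 g 60.0 F [ 0.  -1.  -1.1]
shift cm [ 0.19 -0.04 -0.13] turn 0.03
[[308.60382786 135.97459277]
 [293.83526993 134.81098651]] [[328.24484455 217.72010323]
 [322.66167581 203.96806029]]
```

View pics/c4.png

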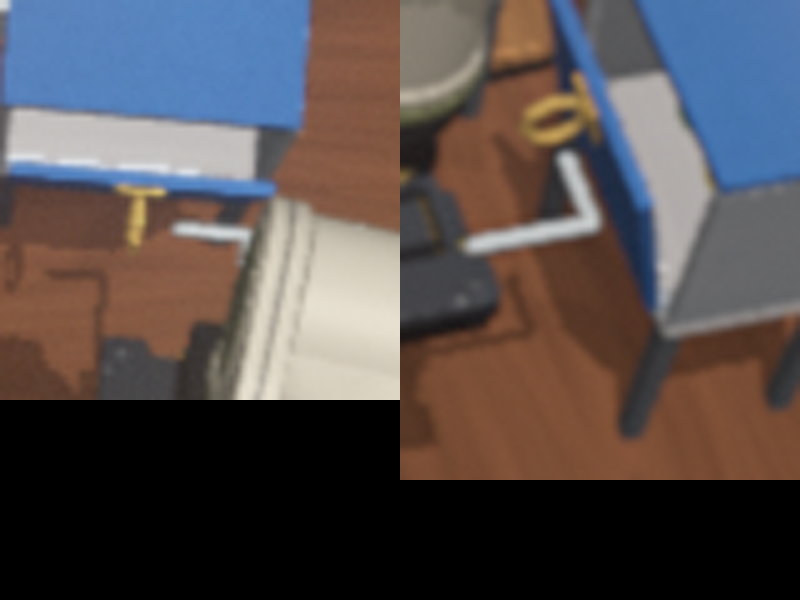

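```bash
python3 -c "
from h import *
q=lambda X,o:(np.array(X,float)+.5)/5-.5+np.array(o)
e,res=tri(q([157,122],[290,174]),q([138,217],[260,90])); print('eye',e.round(4),res.round(2))
t,res=tri(q([166,155],[290,174]),q([175,229],[260,90])); print('tip',t.round(4),res.round(2))
# pose-model tip
s,M=st(); L=np.array([.136,-.048,-.006]); print('model tip',(s['ee_pos']+M@L).round(4))
print('e-t in tool', (M.T@(e-t)*100).round(2))
for h in(0,.2,.3): print(h)
"
```

```text
eye [ 0.6628 -0.1317  0.2547] [ 0.29 -0.07 -0.07  0.32]
tip [ 0.6564 -0.1559  0.2566] [-0.2   0.04  0.05 -0.22]
model tip [ 0.6578 -0.1533  0.2559]
e-t in tool [ 0.47 -2.46  0.19]
0
0.2
0.3
```

The pin tip is at (175,229) in the top crop and (566,155) in the side crop. It is in line with the ring, which is at (138,217) in the top crop and (557,122) in the side crop. I need +5 mm in x and about 48 mm sideways.

>>> arm_command:
  moves: [0.5, 0, 0.1, 0, 0, 0, 0, 0, 0, -0.8, 0, 0, 0, -1, 0, 0, 0, -1, 0, 0, 0, -1, 0, 0, 0, -0.7, 0, 0, 0, -0.3, 0, 0, 0, 0, 0, 0]

```text
time: 9.15
ee_pos: [0.5279, -0.1418, 0.2497]
eef_rot: [0.999, -0.032, 0.0, 0.0]
ft_force: [0.1, 0.2, -2.2]
width: 0.0231
grip_force: 60.0
```

```bash
python3 -c "
from h import *
plan([.521,-.191,.251],-3.7)
np.savez('im3.npz',t=r.camera('top'),s=r.camera('side'))
d=np.load('im3.npz')
C=np.zeros((600,800,3),np.uint8)
C[:400,:400]=cv2.resize(d['t'][100:150,260:310,::-1],(400,400),interpolation=cv2.INTER_CUBIC)
C[:480,400:800]=cv2.resize(d['s'][174:234,300:350,::-1],(400,480),interpolation=cv2.INTER_CUBIC)
cv2.imwrite('pics/c5.png',C)
"
```

```text
t 9.15 pos [ 0.5279 -0.1418  0.2497] yaw -3.63 tilt [ 0. -0. -1.] w 0.0231 g 60.0 F [ 0.1  0.2 -2.2]
shift cm [-0.38  4.95 -0.12] turn 0.07
```

View pics/c5.png

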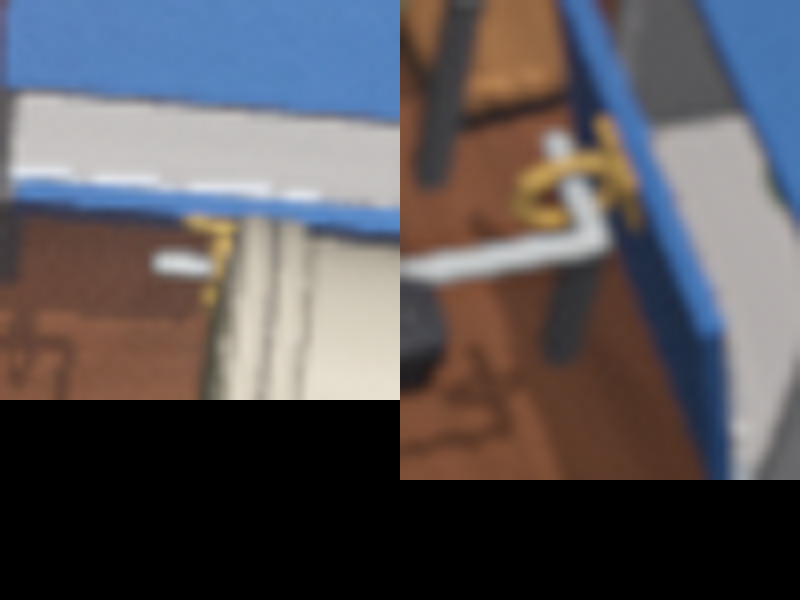

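The pin is through the ring: its tip sticks out at (160,263) in the top crop and the ring surrounds it at (570,190) in the side crop. Next I work out the arc.

```bash
python3 -c "
import numpy as np
p=np.r_[.51,np.arange(.54,1.78,.05),1.80]
a=10.98*np.sin(p); z=10.98*np.cos(p); X=-(a-a[0]); Z=-(z-z[0])
X=X.round(2); Z=Z.round(2)
r=[f'{x:g}, 0, {y:g}, 0' for x,y in zip(np.diff(X).round(2),np.diff(Z).round(2))]
print(len(r)); print(', '.join(r[:12])); print(', '.join(r[12:24])); print(r[24:])
p=np.arange(1.80,2.02,.02); print(np.diff(-10.98*np.sin(p)).round(2),np.diff(-10.98*np.cos(p)).round(2))"
```

```text
26
-0.29, 0, 0.17, 0, -0.46, 0, 0.29, 0, -0.45, 0, 0.32, 0, -0.43, 0, 0.33, 0, -0.41, 0, 0.36, 0, -0.4, 0, 0.38, 0, -0.38, 0, 0.4, 0, -0.35, 0, 0.42, 0, -0.34, 0, 0.44, 0, -0.31, 0, 0.45, 0, -0.29, 0, 0.46, 0, -0.26, 0, 0.48, 0
-0.25, 0, 0.5, 0, -0.21, 0, 0.5, 0, -0.19, 0, 0.52, 0, -0.17, 0, 0.52, 0, -0.14, 0, 0.53, 0, -0.11, 0, 0.54, 0, -0.09, 0, 0.54, 0, -0.05, 0, 0.55, 0, -0.03, 0, 0.54, 0, -0.01, 0, 0.55, 0, 0.03, 0, 0.55, 0, 0.05, 0, 0.55, 0
['0.08, 0, 0.54, 0', '0.13, 0, 0.65, 0']
[0.05 0.06 0.06 0.06 0.07 0.07 0.08 0.08 0.09 0.09] [0.21 0.21 0.21 0.21 0.21 0.21 0.21 0.2  0.2  0.2 ]
```

>>> arm_command:
  moves: [-0.3, 0, 0.2, 0, -0.45, 0, 0.3, 0, -0.45, 0, 0.3, 0, -0.45, 0, 0.35, 0, -0.4, 0, 0.35, 0, -0.4, 0, 0.4, 0, -0.35, 0, 0.4, 0, -0.35, 0, 0.4, 0, -0.35, 0, 0.45, 0, -0.3, 0, 0.45, 0, -0.3, 0, 0.45, 0, -0.25, 0, 0.5, 0]

```text
time: 10.25
ee_pos: [0.4841, -0.1401, 0.2036]
eef_rot: [0.999, -0.032, -0.0, 0.0]
ft_force: [1.1, 0.6, -1.2]
width: 0.0236
grip_force: 60.0
```

>>> arm_command:
  moves: [-0.25, 0, 0.5, 0, -0.2, 0, 0.5, 0, -0.2, 0, 0.5, 0, -0.15, 0, 0.5, 0, -0.15, 0, 0.55, 0, -0.1, 0, 0.55, 0, -0.1, 0, 0.55, 0, -0.05, 0, 0.55, 0, -0.05, 0, 0.55, 0, 0, 0, 0.55, 0, 0, 0, 0.55, 0, 0.05, 0, 0.5, 0]

```text
time: 11.25
ee_pos: [0.4723, -0.1394, 0.1399]
eef_rot: [0.999, -0.033, -0.0, 0.0]
ft_force: [0.6, 0.7, -1.3]
width: 0.0237
grip_force: 60.0
```

```bash
python3 -c "
from h import *
plan([.528,-.1418,.25],-3.7)"
```

```text
t 11.25 pos [ 0.4723 -0.1394  0.1399] yaw -3.73 tilt [-0. -0. -1.] w 0.0237 g 60.0 F [ 0.6  0.7 -1.3]
shift cm [  5.57  -0.13 -11.01] turn -0.03
```

>>> arm_command:
  moves: [0.1, 0, 0.5, 0, 0.1, 0, 0.45, 0, 0.1, 0, 0.3, 0, 0.05, 0, 0.2, 0, 0.05, 0, 0.2, 0, 0.05, 0, 0.2, 0, 0.05, 0, 0.2, 0, 0.05, 0, 0.2, 0, 0.05, 0, 0.2, 0, 0, 0, 0, 0]

```text
time: 12.08
ee_pos: [0.4783, -0.1398, 0.1157]
eef_rot: [0.999, -0.032, -0.0, -0.0]
ft_force: [-0.4, -0.5, -0.9]
width: 0.0236
grip_force: 60.0
```

```bash
python3 -c "
from h import *
plan([.528,-.1418,.25],-3.7)
np.savez('im4.npz',t=r.camera('top'),s=r.camera('side'))
d=np.load('im4.npz')
C=np.zeros((600,800,3),np.uint8)
C[:400,:400]=cv2.resize(d['t'][80:160,250:330,::-1],(400,400),interpolation=cv2.INTER_CUBIC)
C[:480,400:800]=cv2.resize(d['s'][170:266,285:365,::-1],(400,480),interpolation=cv2.INTER_CUBIC)
cv2.imwrite('pics/c6.png',C)
"
```

```text
t 12.08 pos [ 0.4783 -0.1398  0.1157] yaw -3.72 tilt [-0.  0. -1.] w 0.0236 g 60.0 F [-0.4 -0.5 -0.9]
shift cm [  4.97  -0.12 -13.43] turn -0.02
```

View pics/c6.png

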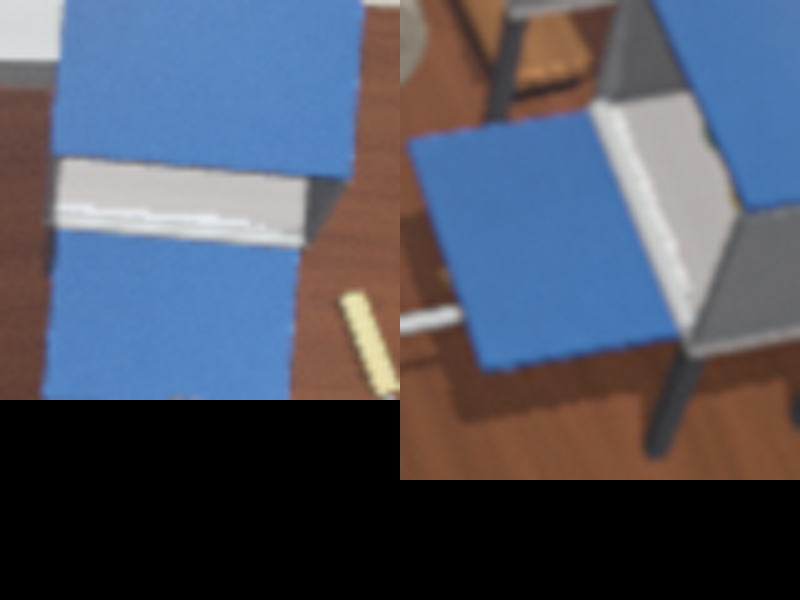

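The flap is nearly level. I keep pressing slowly until the stop is felt.

>>> arm_command:
  moves: [0.05, 0, 0.15, 0, 0.05, 0, 0.15, 0, 0.05, 0, 0.15, 0, 0, 0, 0, 0]

```text
time: 12.52
ee_pos: [0.4797, -0.1401, 0.1114]
eef_rot: [0.999, -0.033, -0.0, 0.0]
ft_force: [-3.3, -0.5, 2.5]
width: 0.0235
grip_force: 60.0
```

>>> arm_command:
  moves: [0.05, 0, 0.15, 0, 0.05, 0, 0.15, 0, 0, 0, 0, 0]

```text
time: 12.77
ee_pos: [0.4809, -0.14, 0.1084]
eef_rot: [0.999, -0.033, 0.0, 0.0]
ft_force: [-4.0, -0.6, 1.9]
width: 0.0234
grip_force: 60.0
```

>>> arm_command:
  moves: [-0.2, 0, 0, 0, -0.2, 0, 0.1, 0, 0, 0, 0.15, 0, 0, 0, 0, 0]

```text
time: 13.1
ee_pos: [0.4767, -0.1397, 0.1059]
eef_rot: [0.999, -0.032, -0.0, 0.0]
ft_force: [-3.0, 0.2, 2.3]
width: 0.0234
grip_force: 60.0
```

```bash
python3 -c "
from h import *
plan([.528,-.1418,.25],-3.7); print(st()[0]['torque'])
T=r.camera('top');S=r.camera('side');np.savez('im5.npz',t=T,s=S)
C=np.zeros((600,800,3),np.uint8)
C[:500,:400]=cv2.resize(T[95:195,250:330,::-1],(400,500),interpolation=cv2.INTER_CUBIC)
C[:480,400:800]=cv2.resize(S[170:266,265:345,::-1],(400,480),interpolation=cv2.INTER_CUBIC)
cv2.imwrite('pics/c7.png',C)
# predicted flap edge corners at level vs tilted
c,s=np.cos(np.radians(-3.7)),np.sin(np.radians(-3.7)); u=np.array([c,s,0]);v=np.array([-s,c,0]); h=np.array([.774,-.139,.16])-.06*u
for a in (1.2,1.3,1.4,1.5,1.55):
  P=[h-u*.128*np.sin(a)+y*v+[0,0,.128*np.cos(a)] for y in(.085,-.085)]
  print(a,((proj('side',P)-[265,170])*5+[400,0]).round(0).tolist(),((proj('top',P)-[250,95])*5).round(0).tolist())
"
```

```text
t 13.1 pos [ 0.4767 -0.1397  0.1059] yaw -3.72 tilt [-0. -0. -1.] w 0.0234 g 60.0 F [-3.   0.2  2.3]
shift cm [  5.13  -0.12 -14.41] turn -0.02
[0.09768755 0.08215935 0.08793334]
1.2 [[521.0, 96.0], [604.0, 329.0]] [[46.0, 299.0], [298.0, 319.0]]
1.3 [[513.0, 109.0], [595.0, 341.0]] [[45.0, 309.0], [295.0, 328.0]]
1.4 [[507.0, 122.0], [588.0, 353.0]] [[44.0, 316.0], [292.0, 336.0]]
1.5 [[503.0, 134.0], [583.0, 364.0]] [[43.0, 322.0], [289.0, 341.0]]
1.55 [[502.0, 140.0], [581.0, 369.0]] [[43.0, 324.0], [288.0, 343.0]]
```

View pics/c7.png

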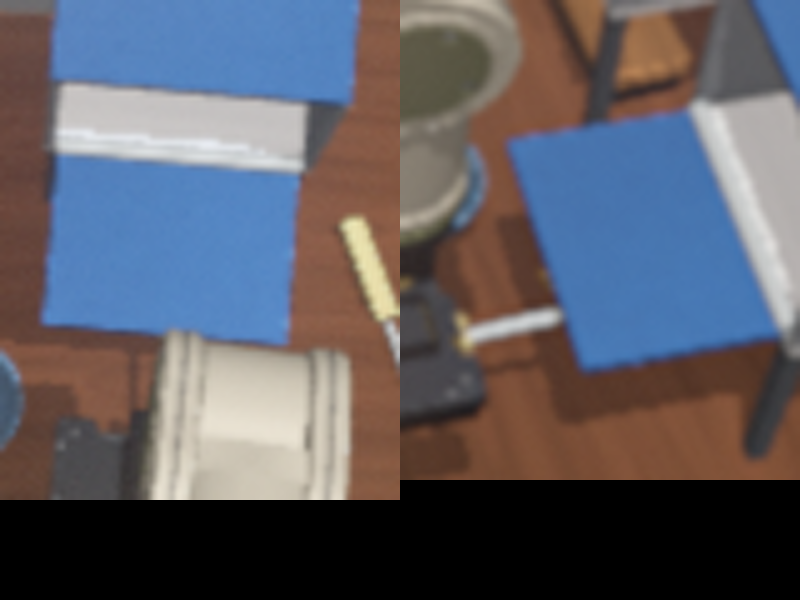

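The flap's corners are at (510,140) and (586,371) in the side crop, which matches the level prediction at about 1.55. The force confirms it is on its stop. I centre the pin in the ring and withdraw sideways.

>>> arm_command:
  moves: [-0.1, 0, -0.3, 0, 0, 0, -0.3, 0, 0, 0, -0.3, 0, 0, 0, 0, 0]

```text
time: 13.53
ee_pos: [0.4762, -0.1397, 0.1156]
eef_rot: [0.999, -0.033, 0.0, 0.0]
ft_force: [0.3, -0.0, -1.0]
width: 0.0235
grip_force: 60.0
```

>>> arm_command:
  moves: [0, 0.3, 0, 0, 0, 0.5, 0, 0, 0, 0, 0, 0]

```text
time: 13.78
ee_pos: [0.4751, -0.1489, 0.1149]
eef_rot: [0.999, -0.033, -0.0, 0.0]
ft_force: [0.0, -0.9, -1.6]
width: 0.0238
grip_force: 60.0
```

>>> arm_command:
  moves: [0, 0.8, 0, 0, 0, 1, 0, 0, 0, 1, 0, 0, 0, 1, 0, 0, 0, 0.8, 0, 0, 0, 0.4, 0, 0, 0, 0, 0, 0]

```text
time: 14.37
ee_pos: [0.4718, -0.1989, 0.1149]
eef_rot: [0.999, -0.033, -0.0, 0.0]
ft_force: [-0.5, -0.4, -2.0]
width: 0.0236
grip_force: 60.0
```

```bash
python3 -c "
from h import *
print(onz('top',[[241,174.5],[255,216]],.06))
plan([.35,-.19,.2],2.9);plan([.45,.283,.2],2.9)"
```

```text
[[ 0.55564772  0.02081668  0.06      ]
 [ 0.40180058 -0.03343926  0.06      ]]
t 14.37 pos [ 0.4718 -0.1989  0.1149] yaw -3.83 tilt [-0. -0. -1.] w 0.0236 g 60.0 F [-0.5 -0.4 -2. ]
shift cm [-12.22  -0.07  -8.5 ] turn -6.73
t 14.37 pos [ 0.4718 -0.1989  0.1149] yaw -3.83 tilt [-0. -0. -1.] w 0.0236 g 60.0 F [-0.5 -0.4 -2. ]
shift cm [ -5.4  -47.93  -8.51] turn -6.73
```

>>> arm_command:
  moves: [-1.5, 0, 0, 0, -2.2, 0, 0, 0, -1.5, 0, 0, 0, 0, 0, -2, -2.2, 0, 0, -3.5, -2.3, 0, 0, -3.5, -2.2, 0, 0, -1, 0]

```text
time: 14.95
ee_pos: [0.4222, -0.1942, 0.2202]
eef_rot: [1.0, 0.028, 0.003, 0.002]
ft_force: [1.9, -0.2, -2.5]
width: 0.0236
grip_force: 60.0
```

```bash
python3 -c "
from h import *
plan([.45,.2835,.2],2.9)"
```

```text
t 14.95 pos [ 0.4222 -0.1942  0.2202] yaw 3.16 tilt [ 0.006 -0.003 -1.   ] w 0.0236 g 60.0 F [ 1.9 -0.2 -2.5]
shift cm [  5.4  -47.55   1.89] turn 0.26
```

>>> arm_command:
  moves: [0.4, -2, 0, 0, 0.4, -3.8, 0, 0, 0.5, -4, 0, 0, 0.5, -4, 0, 0, 0.5, -4, 0, 0, 0.5, -4, 0, 0, 0.5, -4, 0, 0, 0.5, -4, 0, 0, 0.5, -4, 0, 0, 0.5, -4, 0, 0, 0.5, -4, 0, 0, 0.2, -3, 0, 0]

```text
time: 15.95
ee_pos: [0.4511, 0.2599, 0.215]
eef_rot: [1.0, 0.027, 0.0, -0.001]
ft_force: [0.9, -0.0, -1.7]
width: 0.0234
grip_force: 60.0
```

>>> arm_command:
  moves: [0, -2, 0, 0, 0, -0.8, 0, 0, 0, 0, 0, 0, 0, 0, 0, 0, 0, 0, 0, 0]

```text
time: 16.37
ee_pos: [0.4509, 0.2824, 0.2148]
eef_rot: [1.0, 0.025, 0.0, 0.001]
ft_force: [0.5, -1.0, -2.2]
width: 0.0236
grip_force: 60.0
```

```bash
python3 -c "
from h import *
plan([.45,.2835,.12],2.9)
T=r.camera('top');S=r.camera('side');np.savez('im6.npz',t=T,s=S)
C=np.zeros((600,800,3),np.uint8)
C[:400,:400]=cv2.resize(T[150:230,120:200,::-1],(400,400),interpolation=cv2.INTER_CUBIC)
C[:500,400:800]=cv2.resize(S[90:190,190:270,::-1],(400,500),interpolation=cv2.INTER_CUBIC)
cv2.imwrite('pics/c8.png',C)
"
```

```text
t 16.37 pos [0.4509 0.2824 0.2148] yaw 2.87 tilt [ 0.    -0.001 -1.   ] w 0.0236 g 60.0 F [ 0.5 -1.  -2.2]
shift cm [-0.08 -0.12  9.48] turn -0.03
```

View pics/c8.png

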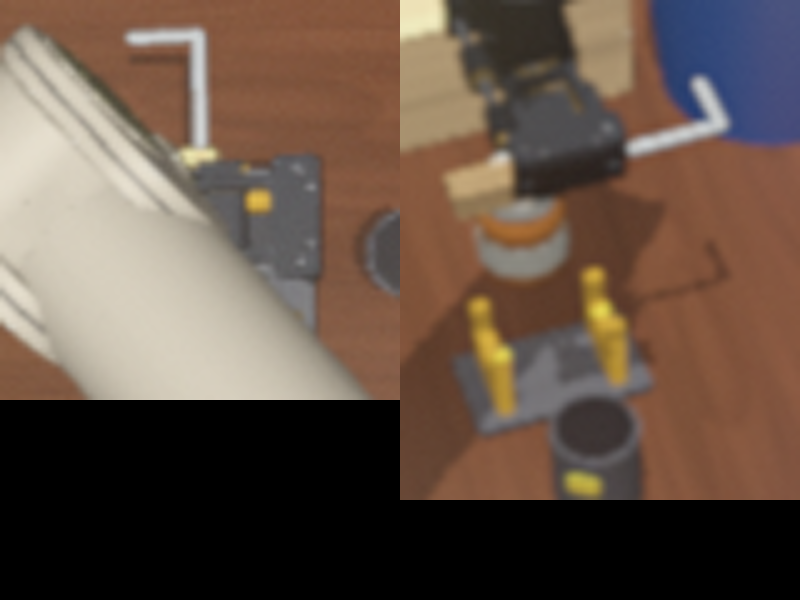

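The pole hangs above the rest. Its corner is at (199,36) in the top crop and (723,127) in the side crop, and its line is parallel to the slots. I check the offset numerically.

```bash
python3 -c "
from h import *
q=lambda X,o:(np.array(X,float)+.5)/5-.5+np.array(o)
s,M=st()
for nm,a,b in(('corner',[322,127],[199,37]),('rod/handle',[230,151],[201,150])):
  p,res=tri(q(a,[190,90]),q(b,[120,150])); print(nm,p.round(4),res.round(1),'tool',(M.T@(p-s['ee_pos'])*100).round(2))
fs=[tri(q(a,[190,90]),b)[0] for a,b in()]
q4=lambda X,o:(np.array(X,float)+.5)/4-.5+np.array(o)
# fork tips: side view check (z=.074) crop5
print('forks side', onz('side',q([[80,305],[103,357],[195,275],[217,325]],[190,90]),.074).round(3), onz('side',q([[80,305],[103,357],[195,275],[217,325]],[190,90]),.074).mean(0))
"
```

```text
corner [0.5858 0.288  0.224 ] [-0.3  0.1  0.1 -0.3] tool [13.49  0.11 -0.89]
rod/handle [0.5137 0.2834 0.2232] [-1.4  0.3  0.2 -1.3] tool [ 6.26  0.22 -0.82]
forks side [[0.405 0.308 0.074]
 [0.41  0.253 0.074]
 [0.496 0.314 0.074]
 [0.499 0.26  0.074]] [0.45264581 0.28406651 0.074     ]
```

>>> arm_command:
  moves: [0, -0.2, 3, 0, 0, 0, 3.5, 0, 0, 0, 3, 0, 0, 0, 2, 0, 0, 0, 1.5, 0, 0, 0, 1, 0, 0, 0, 0.7, 0, 0, 0, 0.5, 0, 0, 0, 0, 0, 0, 0, 0, 0]

```text
time: 17.3
ee_pos: [0.4508, 0.2862, 0.0636]
eef_rot: [1.0, 0.026, 0.0, -0.0]
ft_force: [0.6, 1.1, -1.5]
width: 0.0236
grip_force: 60.0
```

```bash
python3 -c "
from h import *
plan([.4505,.2845,.056],2.9)"
```

```text
t 17.3 pos [0.4508 0.2862 0.0636] yaw 2.96 tilt [ 0.001  0.    -1.   ] w 0.0236 g 60.0 F [ 0.6  1.1 -1.5]
shift cm [-0.04  0.16  0.76] turn 0.06
```

>>> arm_command:
  moves: [0, 0.1, 0.3, 0, 0, 0, 0.2, 0, 0, 0, 0.1, 0, 0, 0, 0, 0]

```text
time: 17.63
ee_pos: [0.4509, 0.2851, 0.0576]
eef_rot: [1.0, 0.026, 0.001, 0.0]
ft_force: [0.0, -2.2, 4.9]
width: 0.0235
grip_force: 60.0
```

>>> arm_command:
  moves: [0, 0, 0.1, 0, 0, 0, 0, 0]

```text
time: 17.8
ee_pos: [0.4512, 0.2852, 0.057]
eef_rot: [1.0, 0.026, 0.001, -0.0]
ft_force: [0.1, -1.5, 7.4]
width: 0.0237
grip_force: 60.0
```

Contact on the fork floors. I release and rise straight up.

>>> arm_command:
  moves: [0, 0, 0, 0, 0, 0, 0, 0, 0, 0, 0, 0, 0, 0, 0, 0, 0, 0, 0, 0, 0, 0, 0, 0]
  fingers: 60

```text
time: 18.3
ee_pos: [0.4503, 0.285, 0.0559]
eef_rot: [1.0, 0.026, -0.0, 0.0]
ft_force: [0.2, -0.6, 0.7]
width: 0.0502
grip_force: 0.0
```

>>> arm_command:
  moves: [0, 0, -1, 0, 0, 0, -2, 0, 0, 0, -3, 0, 0, 0, -3.5, 0, 0, 0, -3.5, 0, 0, 0, -3, 0, -3, 0, -1, 0, -4, 0, 0, 0, -4, 0, 0, 0, -3, 0, 0, 0, 0, 0, 0, 0]

```text
time: 19.22
ee_pos: [0.3059, 0.2787, 0.2268]
eef_rot: [1.0, 0.028, 0.002, 0.002]
ft_force: [0.3, 1.1, 0.4]
width: 0.0523
grip_force: 0.0
```

```bash
python3 -c "
from h import *
plan([.45,.2845,.056],2.9)
T=r.camera('top');S=r.camera('side')
C=np.zeros((600,800,3),np.uint8)
C[:300,:400]=cv2.resize(T[:,:,::-1],(400,300),interpolation=cv2.INTER_AREA)
C[300:600,:400]=cv2.resize(T[140:230,120:240,::-1],(400,300),interpolation=cv2.INTER_CUBIC)
C[:600,400:800]=cv2.resize(S[80:275,210:340,::-1],(400,600),interpolation=cv2.INTER_CUBIC)
cv2.imwrite('pics/c9.png',C)
"
```

```text
t 19.22 pos [0.3059 0.2787 0.2268] yaw 3.25 tilt [ 0.003 -0.003 -1.   ] w 0.0523 g 0.0 F [0.3 1.1 0.4]
shift cm [14.36  0.18 17.13] turn 0.35
```

View pics/c9.png

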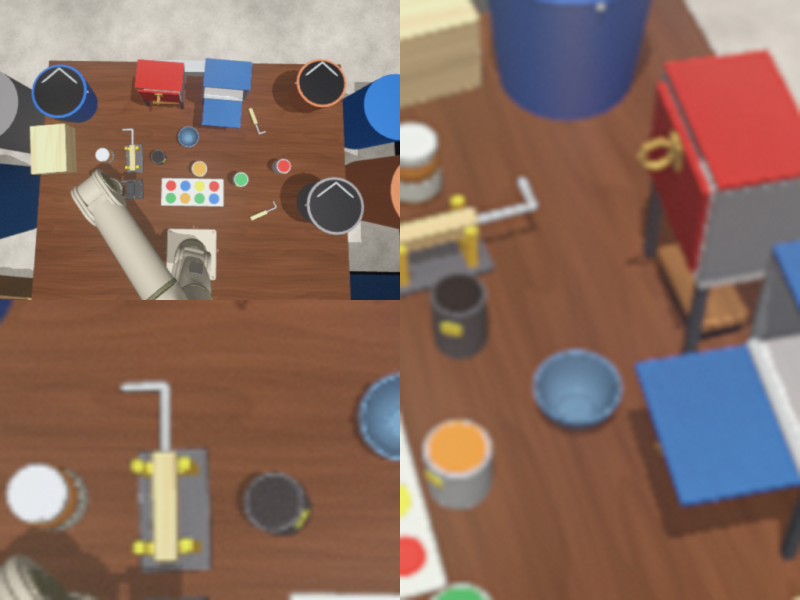

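The pole lies in both forks, at (165,505) in the lower-left crop. The blue flap is down at (720,420), the red one is shut, and the bystanders are standing. I let the arm settle and hand in.

>>> arm_command:
  moves: [0, 0, 0, 0, 0, 0, 0, 0, 0, 0, 0, 0]

```text
time: 19.57
ee_pos: [0.3111, 0.2778, 0.2259]
eef_rot: [1.0, 0.026, -0.001, -0.0]
ft_force: [0.4, -0.7, 0.3]
width: 0.0518
grip_force: 0.0
```

```bash
python3 -c "
from bench import r
print(r.close_job())"
```

```text
the job is handed in; nothing more can be done
None
```

The job is handed in at about 20 s: the blue flap is down on its stop, the pole lies in both forks of the yellow rest, the red flap is still shut and the bystanders are standing; no verdict was shown.

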